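# Top up the relay magazine to the green mark

### The arm

A 7-joint arm with a two-finger parallel gripper is mounted at the origin on the work surface. World frame = base frame: x ahead of the robot, y to its left, z up, the work surface at z = 0. Lengths are in m, angles in rad, forces in N, time in s.
With the tool pointing down it reaches from about 0.425 to 0.925 m from the base axis. Payload 6.8 kg.
Tool frame: the origin (TCP) lies midway between the tips of the shut fingers; the grasp point (between the pads) lies 19 mm behind it; z points along the fingers, y is the line along which they close (so a half turn about z gives the same grasp; the last joint's range is limited). The gripper opens to 88 mm and grips with 3 to 60 N. Pads are 20 mm wide; open, the fingers measure 115 mm over their backs; the gripper's body (75 mm by 178 mm) begins 61 mm behind the grasp point.
Start: joints at [-1.397, 0.477, 0.022, 1.555, -0.011, 1.109, -0.083], TCP at [0.188, 0.648, 0.223] pointing down, gripper open.
Joint ranges: [-2.96, 2.96], [-0.34, 2.1], [-1.41, 1.46], [0.24, 2.44], [-1.37, 4.51], [0.17, 1.92], [-2.96, 2.96]. Speed limits (rad/s): [2.39, 2.39, 3.14, 3.14, 3.14, 3.14, 3.14].

### API

Orientations are given as a unit quaternion [w, x, y, z].
In Python, from bench import sensors, capture, camera_params, ticket, spot_in, place_of gives the robot as it stands.
- The arm moves only by the tool servo_tool, never from a script. Its argument "plan" is a list of rows, each an object of numbers: "x", "y", "z": the shift along the tool's x, y, z in cm; "roll": the turn about the tool's z in rad; "claw": the finger opening in cm, from 0 to 8.78. A call has 1 to 12 rows; each row shifts and turns the commanded pose from where the row before left it, along the tool's axes as they then stand; what a row does not reach is not made up. A row lasts 1/8 s, in which the tool goes at most 62.5 mm and 10.7 degrees, less where a joint would pass 70% of its speed; a pose out of reach is approached as far as the arm can. A call is refused whole if a number of a shift passes 6.25 or a number of a turn 0.188, either way. A call with a gripper value outside its range is refused whole. The fingers move at their own pace and stop on an object; "newtons" is the grip in N (left out, the last holds). Time passes only in rows, so rows that do not move let the fingers close. It gives the time, the measured TCP pose, the force, the opening and the grip force at its end, in the units of the state.
- sensors.observe(): the state, without advancing time (a new reading comes with each control period).
- capture(name): name is "scene" or "side" or "wrist"; returns (picture, depth): 480x640x3 uint8, blue, green, red; 480x640 float32, m along the optical axis (not along the pixel's ray), 0 where there is no reading.
- camera_params(name): a dict with "camera_matrix" (3x3 intrinsics, pixels), "R" (3x3) and "t" (3): a world point X has camera coordinates R X + t; the wrist camera has in their place "tool_from_camera" (4x4, takes a point from camera to tool coordinates, whose origin is the TCP and whose axes are the flange's). Camera axes: x right, y down, z forward; pixel columns grow to the right and rows downward; lengths in m; the calibration is good to about 2 mm. A picture is of the moment at which its call begins: read the wrist's pose just before it. camera_params takes no time and is no camera call.
- ticket.close_job(): hands the job in; it is judged then, once.
Trained networks look in the newest picture that a camera, given by its name, has taken for a name from the list of things; names that differ only in an ending like _2 or _b are one class to them, and where a whole thing is asked for, a point or a joint stands for the part that bears it (a point fixed in the world has none). Each returns a list of dicts, best first, with "conf" (0 to 1); they miss things now and then, are a little off and sometimes report something else, mostly with a low value. They report only what shows in the picture. A call takes as long as a camera call.
- spot_in(camera, target): "point" ([x, y, z] in m, in world coordinates, good to about 4 mm: the middle of the surface that is visible of it).
- place_of(camera, target): "point" ([x, y, z] in m, in world coordinates, good to about 4 mm: a listed point, or the origin of a listed thing).
The state is a dict: "time_s": time; "joints": joint angles; "qvel": joint speeds; "joint_efforts": joint torques, N m; "ee_pos": TCP position; "tcp_rot": TCP orientation; "force": force on the tool from outside, world axes, zero at the start; "ft_torque": the same for the moment, N m; "grip_width": finger opening in m; "finger_force": force on a finger pad.
Only numpy, scipy, OpenCV 4.12 (cv2) and the standard library are available. Lean on these libraries where they do the work, as an engineer would, in place of code of your own. Each camera call takes 0.05 s, during which the arm holds its last target. There are 200 camera calls.

### The job

Fill the relay magazine: add the black relay lying loose on the bench and the one still in the yellow rack, in either order, label up on top of the relay already inside, until the red pointer sits in the green band. Lower each one down the shaft onto the stack, do not let it drop. The rack only lets you grip a relay by its ends and the magazine only takes one held by its long sides, so that relay will need putting down and taking again the other way; leave the heatsink in the rack and everything else where it is.

Things in the scene. Friction and masses are not known exactly. Their poses are not given: they have to be found in the camera images.
- relay_loose_center (a point): Relay lying flat on the open bench, label up, at any of a range of yaws. Black block 58 (x) x 44 (y) x 23 (z) mm, silvery underside, white label on top, 0.1 kg. Point: its centre, 11.5 mm over its underside; z up out of the label.
- relay_racked_center (a point): Relay lying label up in one of the rack's channels, underside 4 mm above the bench, its x along the channel. Only its ends can be gripped there: the dividers stand 2 mm from its long sides and 2 mm above its top. Black block 58 (x) x 44 (y) x 23 (z) mm, silvery underside, white label on top, 0.1 kg. Point: its centre, 11.5 mm over its underside; z up out of the label.
- relay_stacked_center (a point): Relay already in the magazine, resting on the pan; its 58 mm length lies along the magazine's y. Leave it there. Black block 58 (x) x 44 (y) x 23 (z) mm, silvery underside, white label on top, 0.1 kg. Point: its centre, 11.5 mm over its underside; z up out of the label.
- magazine: Upright gravity magazine fixed on the bench: grey foot 110 x 130 x 10 mm, two solid blue end walls across its y, four aluminium corner strips, open top. Origin under its axis. In the middle of its +x and -x faces a 38 mm wide slot, open at the top, runs all the way down, so that fingers holding a relay by its 44 mm width can come down with it. A red pointer and a white strip with a green band are on its +x face.
- magazine_mouth (a point): Point on the magazine's axis at the top of its straight walls, 105 mm above the bench; flared lead-ins stand 12 mm higher. Axes as the magazine's, z up. The shaft is 48 mm wide in x and 62 mm long in y: a relay fits with 2 mm to spare all round, only with its 58 mm length along the magazine's y (either way round).
- pan (a joint): How far the sprung pan at the bottom of the magazine has sunk from its empty height, in m; grows downward, 0 to 0.029. The pan's top is 44 mm above the bench when empty. Spring 120 N/m: about 8 mm per relay (two relays about 0.016, three about 0.0245). The pointer is in the green band from 0.0205 on.
- rack_center (a point): Yellow fixed rack, 74 (x) x 108 (y) mm; point at the middle of its floor, 4 mm above the bench. Two channels run along its x, centred at y = +26 and -26 mm, 48 mm wide, between 4 mm dividers reaching 29 mm above the bench. A 3 mm thick lip crosses each channel end 31 mm from the middle, 9 mm above the bench high; above it the ends are open.
- heatsink_center (a point): Aluminium finned heatsink, 58 x 44 x 23 mm, in the rack's other channel; point at its centre. A bystander: it stays in the rack.
- power_brick: Black power brick, 55 x 115 x 30 mm, lying on the bench; body origin under its centre. A bystander.
- circuit_board: Green circuit board with components, 56 x 85 mm and up to 16 mm high; body origin under its centre. A bystander.
- screw_cup: Orange cup, 64 mm across, 50 mm high; body origin under its centre. A bystander.
- multimeter: Yellow hand-held multimeter, 165 x 80 x 42 mm, lying on its back; body origin under its centre. A bystander.
- screwdriver_grip (a point): Screwdriver lying on the bench beyond the rack; point on its handle. A bystander.

How it is judged:
By the outcome, as a careful person would: the job done as asked, in the order asked, and still so for the second after the job is handed in, with the robot touching nothing.
It also fails if it takes over 72 s, if anything falls off the work surface, if the arm or the gripper's body presses on something with over 40 N, if the wrist force passes 120 N, or if a joint passes its speed limit or range.

## Working session

There is one attempt and no reset: what is moved stays moved. The work goes in short steps, Python scripts to look and compute and a tool call to move; the robot and the scene stay as the last step left them, time stands still between calls to the robot, and variables do not carry over. Pictures are saved under pics/ and viewed, at most 10 in all, crops included, and the job is handed in when it is done.

Besides the shell and the picture viewer there is one more tool, called after ">>>" in YAML: its name, and indented under it one key for each argument. servo_tool: Moves the arm, as the interface text tells. Its arguments: {"type":"object","properties":{"plan":{"type":"array","items":{"type":"object","properties":{"x":{"type":"number"},"y":{"type":"number"},"z":{"type":"number"},"roll":{"type":"number"},"claw":{"type":"number"}}}},"newtons":{"type":"number"}},"required":["plan"]}

```bash
mkdir -p pics; python3 - <<'E'
from bench import *
import cv2,numpy as np
s=sensors.observe(); print(s['time_s'],s['ee_pos'],s['tcp_rot'],s['grip_width'],s['force'])
for c in("scene","side"):
    p,d=capture(c); cv2.imwrite(f"pics/{c}0.png",p)
    for n in("relay_loose_center","relay_racked_center","rack_center","magazine","magazine_mouth","heatsink_center"):
        print(c,n,[(np.round(r['point'],3).tolist(),round(r['conf'],2)) for r in place_of(c,n)[:3]])
E
```

```text
0.0 [0.18755953 0.64783795 0.22172983] [-4.39536534e-05  1.40412194e-01  9.90092766e-01 -8.53183908e-04] 0.08751820996454215 [-0.43255943  0.2643565  -0.67417808]
scene relay_loose_center [([0.592, 0.004, 0.011], 0.61)]
scene relay_racked_center [([0.537, -0.231, 0.018], 0.8), ([0.286, -0.372, 0.003], 0.48)]
scene rack_center [([0.537, -0.208, 0.002], 0.66)]
scene magazine [([0.531, 0.208, 0.0], 0.82)]
scene magazine_mouth [([0.535, 0.209, 0.107], 0.78), ([0.284, -0.375, 0.002], 0.45)]
scene heatsink_center [([0.536, -0.18, 0.012], 0.59), ([0.283, -0.374, 0.003], 0.4)]
side relay_loose_center [([0.596, 0.003, 0.011], 0.97), ([0.755, -0.084, -0.0], 0.62)]
side relay_racked_center [([0.536, -0.234, 0.018], 0.83)]
side rack_center [([0.538, -0.203, 0.004], 0.77), ([0.535, -0.182, 0.011], 0.73)]
side magazine [([0.535, 0.209, -0.002], 0.68)]
side magazine_mouth [([0.539, 0.208, 0.102], 0.88)]
side heatsink_center [([0.538, 0.208, 0.106], 0.37)]
```

View pics/scene0.png

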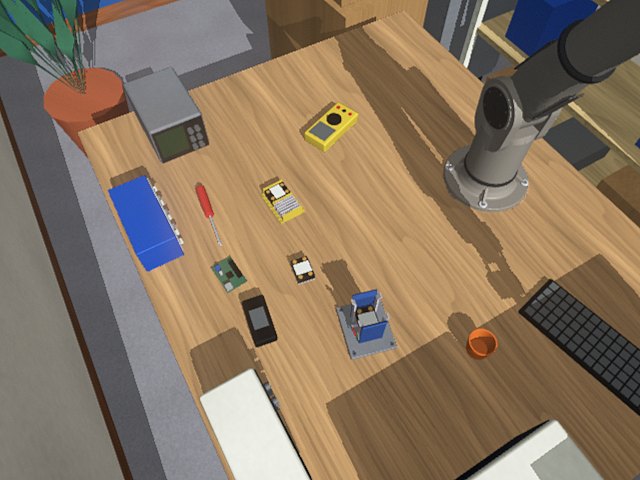

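View pics/side0.png

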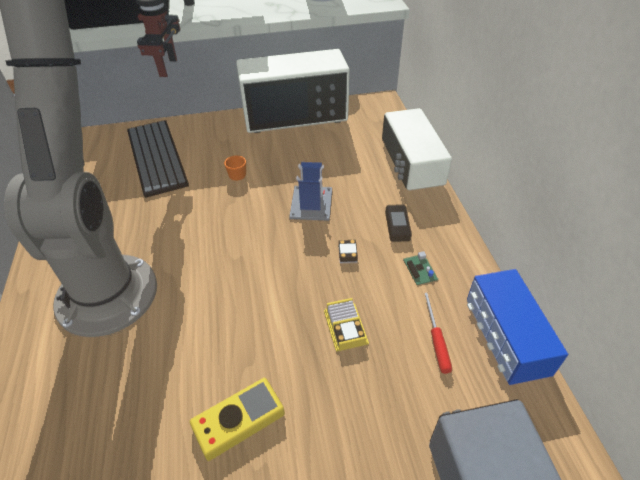

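The scene view shows the loose relay at (302,268), the rack at (282,200) with the relay in the far channel, and the magazine at (367,325). The networks' points agree with it. I'll move over the middle for a closer look.

>>> servo_tool:
  plan:
    - {"x": -4.3, "y": -3.9, "z": -1}
    - {"x": -4.3, "y": -3.9, "z": -1}
    - {"x": -4.3, "y": -3.9, "z": -1}
    - {"x": -4.3, "y": -3.9, "z": -1}
    - {"x": -4.3, "y": -3.9, "z": -1}
    - {"x": -4.3, "y": -3.9, "z": -1}
    - {"x": -4.3, "y": -3.9, "z": -1}
    - {"x": -4.3, "y": -3.9, "z": -1}
    - {"x": -4.3, "y": -3.9, "z": -1}
    - {"x": -4.3, "y": -3.9, "z": -1}
    - {"x": -4.3, "y": -3.9, "z": -1}
    - {"x": -4.3, "y": -3.9, "z": -1}

```text
invalid input at $.plan[0]: expected keys x, y, z, roll, claw
```

```bash
cat > h.py <<'E'
from bench import *
import cv2,numpy as np
from scipy.spatial.transform import Rotation as Ro
def pose():
    s=sensors.observe(); q=s['tcp_rot']; R=Ro.from_quat([q[1],q[2],q[3],q[0]]).as_matrix()
    return np.array(s['ee_pos']),R,s
def show():
    p,R,s=pose()
    print('t%.2f'%s['time_s'],'tcp',np.round(p,4),'yaw_y %.3f'%np.arctan2(R[1,1],R[0,1]),'tilt',np.round(R[:,2],3),'w %.4f'%s['grip_width'],'F',np.round(s['force'],1),'ff',np.round(s['finger_force'],1))
def go(target,yaw=None):
    """deltas in tool axes (cm) now, and roll to bring the closing line to yaw (world, mod pi); shift BEFORE roll"""
    p,R,s=pose(); d=R.T@(np.array(target)-p)*100
    print('shift cm',np.round(d,2),end=' ')
    if yaw is not None:
        y=np.arctan2(R[1,1],R[0,1]); e=(yaw-y+np.pi/2)%np.pi-np.pi/2
        print('roll',round(-e,3),end='')
    print()
def wrist(name=None):
    p,R,s=pose(); img,dep=capture("wrist"); c=camera_params("wrist"); K=np.array(c['camera_matrix']); T=np.array(c['tool_from_camera'])
    if name: cv2.imwrite(f"pics/{name}.png",img)
    v,u=np.mgrid[:480,:640]; C=np.stack([(u-K[0,2])/K[0,0]*dep,(v-K[1,2])/K[1,1]*dep,dep],-1)
    X=(C@T[:3,:3].T+T[:3,3])@R.T+p; X[dep<=0]=np.nan
    return img,dep,X
E
python3 - <<'E'
from h import *
show(); c=camera_params("wrist");print(np.round(c['tool_from_camera'],3),np.round(c['camera_matrix'],0),sensors.observe()['joints'])
img,dep,X=wrist("w1"); np.save('X1.npy',X)
for n in("relay_loose_center","relay_racked_center","rack_center","magazine_mouth"):
    print(n,[(np.round(r['point'],3).tolist(),round(r['conf'],2)) for r in place_of("wrist",n)[:2]])
E
```

```text
t0.70 tcp [0.1877 0.6484 0.2227] yaw_y 1.289 tilt [-0.  0. -1.] w 0.0877 F [ 0.6 -0.3 -0.8] ff 0.0
[[-0.002 -0.967 -0.256  0.07 ]
 [ 1.    -0.002 -0.001  0.   ]
 [ 0.    -0.256  0.967 -0.163]
 [ 0.     0.     0.     1.   ]] [[361.   0. 323.]
 [  0. 361. 242.]
 [  0.   0.   1.]] [-1.39712253  0.47695328  0.02238055  1.55539035 -0.01149957  1.10933362
 -0.08307391]
relay_loose_center []
relay_racked_center []
rack_center []
magazine_mouth []
```

View pics/w1.png

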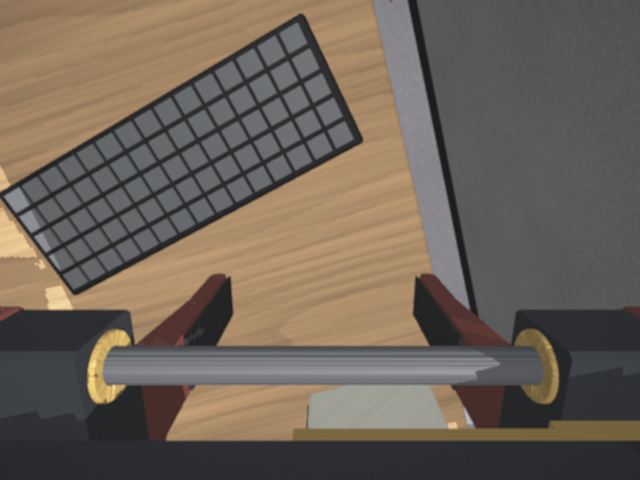

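The picture only shows the keyboard because the move was refused: each row must have every key. Resending it.

>>> servo_tool:
  plan:
    - {"x": -4.5, "y": -4, "z": -0.9, "roll": 0, "claw": 8.7}
    - {"x": -4.5, "y": -4, "z": -0.9, "roll": 0, "claw": 8.7}
    - {"x": -4.5, "y": -4, "z": -0.9, "roll": 0, "claw": 8.7}
    - {"x": -4.5, "y": -4, "z": -0.9, "roll": 0, "claw": 8.7}
    - {"x": -4.5, "y": -4, "z": -0.9, "roll": 0, "claw": 8.7}
    - {"x": -4.5, "y": -4, "z": -0.9, "roll": 0, "claw": 8.7}
    - {"x": -4.5, "y": -4, "z": -0.9, "roll": 0, "claw": 8.7}
    - {"x": -4.5, "y": -4, "z": -0.9, "roll": 0, "claw": 8.7}
    - {"x": -4.5, "y": -4, "z": -0.9, "roll": 0, "claw": 8.7}
    - {"x": -4.5, "y": -4, "z": -0.9, "roll": 0, "claw": 8.7}
    - {"x": -4.5, "y": -4, "z": -0.9, "roll": 0, "claw": 8.7}
    - {"x": -4.5, "y": -4, "z": -0.9, "roll": 0, "claw": 8.7}
  newtons: 20

```text
time_s: 2.45
ee_pos: [0.5737, 0.0356, 0.3313]
tcp_rot: [0.0, 0.14, 0.99, 0.0]
force: [1.0, 0.5, 0.6]
grip_width: 0.087
finger_force: 0.0
```

>>> servo_tool:
  plan:
    - {"x": -3.5, "y": 0, "z": 0, "roll": 0, "claw": 8.7}
    - {"x": -3.5, "y": 0, "z": 0, "roll": 0, "claw": 8.7}
    - {"x": 0, "y": 0, "z": 0, "roll": 0, "claw": 8.7}

```text
time_s: 2.82
ee_pos: [0.6414, 0.0166, 0.3299]
tcp_rot: [-0.0, 0.141, 0.99, -0.001]
force: [-0.2, 0.5, -0.2]
grip_width: 0.0867
finger_force: 0.0
```

```bash
python3 - <<'E'
from h import *
show()
img,dep,X=wrist("w2"); np.save('X2.npy',X)
for n in("relay_loose_center","relay_racked_center","rack_center","magazine_mouth","heatsink_center"):
    print(n,[(np.round(r['point'],3).tolist(),round(r['conf'],2)) for r in place_of("wrist",n)[:2]])
E
```

```text
t2.83 tcp [0.6414 0.0166 0.3299] yaw_y 1.287 tilt [-0.    -0.001 -1.   ] w 0.0867 F [-0.2  0.5 -0.2] ff 0.0
relay_loose_center [([0.592, 0.008, 0.017], 0.83)]
relay_racked_center [([0.536, -0.236, 0.016], 0.8)]
rack_center [([0.54, -0.201, 0.003], 0.65), ([0.534, 0.205, 0.103], 0.65)]
magazine_mouth []
heatsink_center [([0.535, -0.178, 0.013], 0.86)]
```

View pics/w2.png

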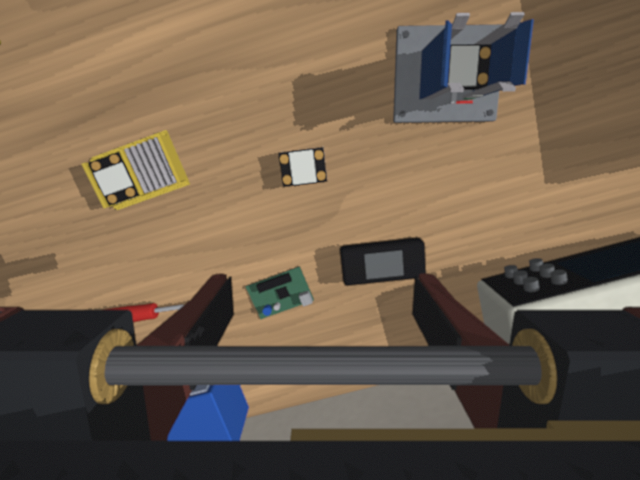

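The wrist view shows the loose relay at (303,167), the racked relay at (112,178), and the magazine at (465,70) with its pointer at (465,102), facing away from the robot. Next I'll fit rectangles to the depth points.

```bash
python3 - <<'E'
from h import *
X=np.load('X2.npy').reshape(-1,3)
def rect(c,r,z0,z1):
    m=(np.linalg.norm(X[:,:2]-c,axis=1)<r)&(X[:,2]>z0)&(X[:,2]<z1); P=X[m]
    q=cv2.minAreaRect((P[:,:2]*1000).astype(np.float32)); b=cv2.boxPoints(q)
    e=[b[1]-b[0],b[2]-b[1]]; L=max(e,key=np.linalg.norm)
    print(c,m.sum(),'z med %.4f'%np.median(P[:,2]),'ctr',np.round(q[0],1),'size',np.round(q[1],1),'long yaw %.3f'%(np.arctan2(L[1],L[0])%np.pi))
print('bench z',np.nanmedian(X[(np.abs(X[:,2])<.01)][:,2]))
rect((.593,.006),.05,.014,.035)
rect((.537,-.205),.085,.007,.05)
rect((.537,-.205),.085,.020,.05)
rect((.536,-.234),.045,.0245,.0285)
rect((.535,.208),.1,.005,.02)
rect((.535,.208),.1,.09,.14)
rect((.535,.208),.1,.11,.14)
rect((.535,.208),.03,.04,.075)
E
```

```text
bench z 0.0008348824918249231
(0.593, 0.006) 1583 z med 0.0241 ctr [592.1   3.6] size [57.9 43.9] long yaw 1.405
(0.537, -0.205) 4699 z med 0.0275 ctr [ 536.8 -206.2] size [ 73.1 109.8] long yaw 1.613
(0.537, -0.205) 3845 z med 0.0279 ctr [ 536.7 -206.2] size [ 60.  109.8] long yaw 1.613
(0.536, -0.234) 1384 z med 0.0275 ctr [ 537.3 -225.5] size [59.4 71.1] long yaw 1.615
(0.535, 0.208) 5394 z med 0.0108 ctr [536.1 207.5] size [129.9 110.4] long yaw 1.298
(0.535, 0.208) 2882 z med 0.1114 ctr [536.  208.4] size [83.2 67.9] long yaw 1.303
(0.535, 0.208) 1634 z med 0.1155 ctr [536.  208.4] size [83.2 67.9] long yaw 1.303
(0.535, 0.208) 1638 z med 0.0595 ctr [536.8 214.1] size [45.1 46.6] long yaw 2.871
```

>>> servo_tool:
  plan:
    - {"x": 4.4, "y": -2.6, "z": 0, "roll": 0, "claw": 8.7}
    - {"x": 0, "y": 0, "z": 2.8, "roll": 0.182, "claw": 8.7}
    - {"x": 0, "y": 0, "z": 2.8, "roll": 0.182, "claw": 8.7}
    - {"x": 0, "y": 0, "z": 2.8, "roll": 0.182, "claw": 8.7}
    - {"x": 0, "y": 0, "z": 2.8, "roll": 0.182, "claw": 8.7}
    - {"x": 0, "y": 0, "z": 2.8, "roll": 0.182, "claw": 8.7}
    - {"x": 0, "y": 0, "z": 2.8, "roll": 0.182, "claw": 8.7}
    - {"x": 0, "y": 0, "z": 2.8, "roll": 0.182, "claw": 8.7}
    - {"x": 0, "y": 0, "z": 2.8, "roll": 0.182, "claw": 8.7}
    - {"x": 0, "y": 0, "z": 0, "roll": 0, "claw": 8.7}

```text
time_s: 4.38
ee_pos: [0.5889, 0.0056, 0.1052]
tcp_rot: [-0.001, 0.763, 0.647, -0.002]
force: [0.2, 0.2, 1.2]
grip_width: 0.0872
finger_force: 0.0
```

```bash
cat >> h.py <<'E'
def rect(X,c,r,z0,z1):
    X=X.reshape(-1,3); m=(np.linalg.norm(X[:,:2]-c,axis=1)<r)&(X[:,2]>z0)&(X[:,2]<z1); P=X[m]
    if len(P)<20: print('few',len(P)); return
    q=cv2.minAreaRect((P[:,:2]*1000).astype(np.float32)); b=cv2.boxPoints(q)
    L=max([b[1]-b[0],b[2]-b[1]],key=np.linalg.norm)
    print(c,m.sum(),'z med %.4f'%np.median(P[:,2]),'ctr',np.round(q[0],1),'size',np.round(q[1],1),'long yaw %.3f'%(np.arctan2(L[1],L[0])%np.pi))
E
python3 - <<'E'
from h import *
show(); img,dep,X=wrist("w3"); rect(X,(.592,.0036),.045,.015,.032)
go((.592,.0036,.003),-0.166); print(sensors.observe()['joints'])
E
```

```text
t4.38 tcp [0.5889 0.0056 0.1052] yaw_y -0.165 tilt [-0.004 -0.001 -1.   ] w 0.0872 F [0.2 0.2 1.2] ff 0.0
(0.592, 0.0036) 4957 z med 0.0241 ctr [592.2   4.4] size [57.6 44.1] long yaw 1.402
shift cm [-0.13  0.23 10.36] roll 0.003
[-0.59840631  0.55420607  0.65454129  1.89671756 -0.44410765  0.84069254
  0.12467475]
```

View pics/w3.png

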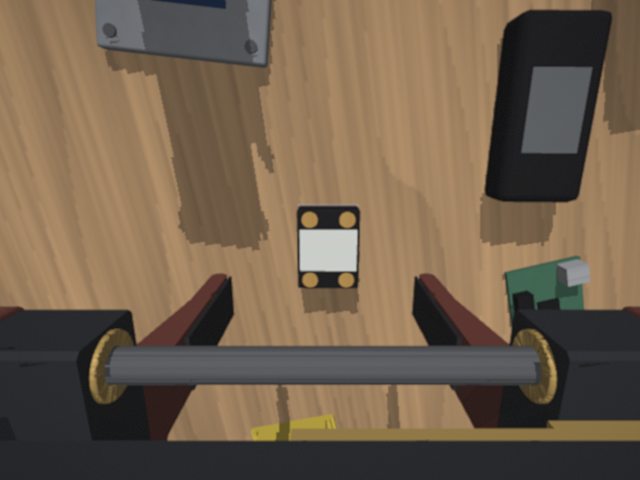

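The relay sits square between the fingers at (328,248). Descending to grip it.

>>> servo_tool:
  plan:
    - {"x": -0.05, "y": 0.25, "z": 3, "roll": 0.003, "claw": 8.7}
    - {"x": 0, "y": 0, "z": 3.5, "roll": 0, "claw": 8.7}
    - {"x": 0, "y": 0, "z": 2.5, "roll": 0, "claw": 8.7}
    - {"x": 0, "y": 0, "z": 1.1, "roll": 0, "claw": 8.7}
    - {"x": 0, "y": 0, "z": 0, "roll": 0, "claw": 8.7}
    - {"x": 0, "y": 0, "z": 0, "roll": 0, "claw": 4}
    - {"x": 0, "y": 0, "z": 0, "roll": 0, "claw": 4}
    - {"x": 0, "y": 0, "z": 0, "roll": 0, "claw": 4}
    - {"x": 0, "y": 0, "z": 0, "roll": 0, "claw": 4}

```text
time_s: 5.55
ee_pos: [0.5932, 0.0041, 0.0059]
tcp_rot: [0.0, 0.765, 0.645, 0.0]
force: [-0.1, 0.2, 0.1]
grip_width: 0.0503
finger_force: 0.0
```

```bash
python3 - <<'E'
from h import *
show(); go((.536,.208,.2),-0.27)
E
```

```text
t5.55 tcp [0.5932 0.0041 0.0059] yaw_y -0.170 tilt [ 0.  0. -1.] w 0.0503 F [-0.1  0.2  0.1] ff 0.0
shift cm [ 19.13  -9.08 -19.41] roll 0.1
```

>>> servo_tool:
  plan:
    - {"x": 0, "y": 0, "z": 0, "roll": 0, "claw": 4}
    - {"x": 0, "y": 0, "z": 0, "roll": 0, "claw": 4}
    - {"x": 0, "y": 0, "z": 0, "roll": 0, "claw": 4}
    - {"x": 0, "y": 0, "z": 0, "roll": 0, "claw": 4}
    - {"x": 0, "y": 0, "z": -1, "roll": 0, "claw": 4}
    - {"x": 0, "y": 0, "z": -4, "roll": 0, "claw": 4}
    - {"x": 0, "y": 0, "z": -6, "roll": 0, "claw": 4}
    - {"x": 0, "y": 0, "z": -6, "roll": 0, "claw": 4}
    - {"x": 0, "y": 0, "z": -2.4, "roll": 0, "claw": 4}

```text
time_s: 6.68
ee_pos: [0.5946, 0.0034, 0.2037]
tcp_rot: [0.001, 0.765, 0.644, 0.002]
force: [0.8, 0.1, -1.5]
grip_width: 0.0438
finger_force: 20.0
```

```bash
python3 - <<'E'
from h import *
show(); go((.536,.208,.2),-0.27)
E
```

```text
t6.67 tcp [0.5946 0.0034 0.2037] yaw_y -0.171 tilt [ 0.005  0.001 -1.   ] w 0.0438 F [ 0.8  0.1 -1.5] ff 20.0
shift cm [19.17 -9.25  0.36] roll 0.099
```

>>> servo_tool:
  plan:
    - {"x": 4.8, "y": -2.3, "z": 0, "roll": 0, "claw": 4}
    - {"x": 4.8, "y": -2.3, "z": 0, "roll": 0, "claw": 4}
    - {"x": 4.8, "y": -2.3, "z": 0, "roll": 0, "claw": 4}
    - {"x": 4.8, "y": -2.3, "z": 0, "roll": 0, "claw": 4}
    - {"x": 0, "y": 0, "z": 0, "roll": 0.1, "claw": 4}
    - {"x": 0, "y": 0, "z": 0, "roll": 0, "claw": 4}
    - {"x": 0, "y": 0, "z": 0, "roll": 0, "claw": 4}

```text
time_s: 7.55
ee_pos: [0.5351, 0.2078, 0.1999]
tcp_rot: [0.0, 0.796, 0.606, 0.0]
force: [0.0, 0.1, -1.4]
grip_width: 0.0439
finger_force: 20.0
```

```bash
python3 - <<'E'
from h import *
show(); p,R,s=pose(); img,dep,X=wrist("w4"); 
print('held'); rect(X,p[:2],.04,p[2]+.012,p[2]+.027)
print('mag'); rect(X,(.536,.208),.1,.005,.02); rect(X,(.536,.208),.1,.105,.135)
go((.536,.208,.13),-0.27)
E
```

```text
t7.55 tcp [0.5351 0.2078 0.1999] yaw_y -0.270 tilt [ 0. -0. -1.] w 0.0439 F [ 0.   0.1 -1.4] ff 20.0
held
[0.53510651 0.20778704] 11021 z med 0.2184 ctr [536.8 213.5] size [46.1 61.7] long yaw 2.866
mag
(0.536, 0.208) 5881 z med 0.0108 ctr [536.7 211.4] size [122.7 110.2] long yaw 1.300
(0.536, 0.208) 1526 z med 0.1144 ctr [543.8 236.7] size [21.7 67.9] long yaw 2.868
shift cm [0.06 0.07 6.99] roll -0.001
```

View pics/w4.png

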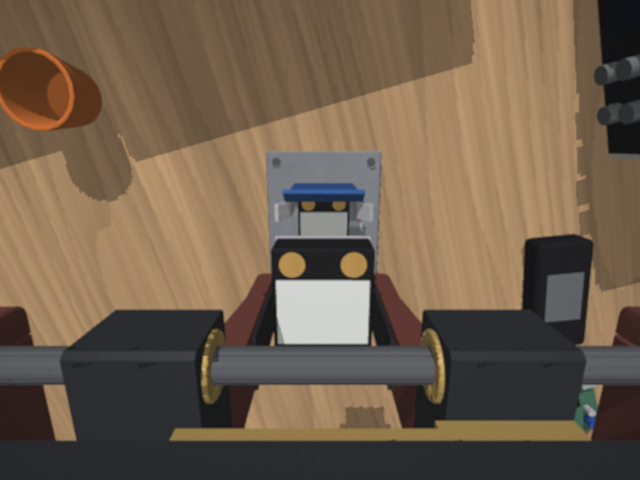

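The held relay (top at (323,290)) looks square over the shaft. I'll check its far end and the far blue wall in tool coordinates.

```bash
cat >> h.py <<'E'
def toolpts(X):
    p,R,s=pose(); return ((X-p)@R).reshape(-1,3)*1000
def held(X,half=29):
    T=toolpts(X)
    T=T[(np.abs(T[:,0])<45)&(np.abs(T[:,1])<19)&(T[:,2]>-26)&(T[:,2]<-14)]
    e=[]
    for y in range(-18,18,4):
        t=T[(T[:,1]>=y)&(T[:,1]<y+4)]; e.append(np.percentile(t[:,0],99) if len(t)>5 else np.nan)
    e=np.array(e); f=np.polyfit(np.arange(-16,20,4)[~np.isnan(e)],e[~np.isnan(e)],1)
    print('top z tool',np.median(T[:,2]),'far edge x at y=0: %.1f (offset %.1f) slope %.3f'%(f[1],f[1]-half,f[0]))
E
python3 - <<'E'
from h import *
img,dep,X=wrist(); held(X); T=toolpts(X); P,R,s=pose()
z=P[2]*1000-T[:,2]   # world z mm
w=T[(z>112)&(z<122)&(T[:,0]>20)&(T[:,0]<60)&(abs(T[:,1])<40)]
print('far lead-in top: x',np.percentile(w[:,0],[1,50,99]),'y',np.percentile(w[:,1],[1,50,99]))
f=T[(z>6)&(z<16)&(T[:,0]>20)&(T[:,0]<90)&(abs(T[:,1])<70)]
print('foot x max',np.percentile(f[:,0],99.5),'y',np.percentile(f[:,1],[.5,99.5]))
E
```

```text
top z tool -18.5267830668169 far edge x at y=0: 28.5 (offset -0.5) slope -0.002
far lead-in top: x [20.28329774 37.10427243 40.9093338 ] y [-32.73884561   1.18130375  34.24895562]
foot x max 65.08432828354555 y [-53.76560916  54.91470857]
```

>>> servo_tool:
  plan:
    - {"x": 0.05, "y": 0.06, "z": 3.5, "roll": 0, "claw": 4}
    - {"x": 0, "y": 0, "z": 3.5, "roll": 0, "claw": 4}
    - {"x": 0, "y": 0, "z": 1, "roll": 0, "claw": 4}
    - {"x": 0, "y": 0, "z": 1, "roll": 0, "claw": 4}
    - {"x": 0, "y": 0, "z": 1, "roll": 0, "claw": 4}
    - {"x": 0, "y": 0, "z": 1, "roll": 0, "claw": 4}
    - {"x": 0, "y": 0, "z": 0, "roll": 0, "claw": 4}

```text
time_s: 8.52
ee_pos: [0.5352, 0.2091, 0.0892]
tcp_rot: [-0.0, 0.796, 0.606, -0.0]
force: [0.2, -0.2, 0.4]
grip_width: 0.044
finger_force: 20.0
```

```bash
python3 - <<'E'
from h import *
show(); img,dep,X=wrist(); held(X)
E
```

```text
t8.53 tcp [0.5352 0.2091 0.0892] yaw_y -0.270 tilt [-0.001 -0.    -1.   ] w 0.0440 F [ 0.2 -0.2  0.4] ff 20.0
top z tool -18.231555470122622 far edge x at y=0: 35.1 (offset 6.1) slope -0.001
```

>>> servo_tool:
  plan:
    - {"x": 0, "y": 0, "z": 0.8, "roll": 0, "claw": 4}
    - {"x": 0, "y": 0, "z": 0.8, "roll": 0, "claw": 4}
    - {"x": 0, "y": 0, "z": 0.5, "roll": 0, "claw": 4}
    - {"x": 0, "y": 0, "z": 0, "roll": 0, "claw": 4}

```text
time_s: 9.07
ee_pos: [0.5352, 0.209, 0.0681]
tcp_rot: [-0.0, 0.796, 0.605, -0.0]
force: [-0.9, 0.4, -0.8]
grip_width: 0.044
finger_force: 20.0
```

>>> servo_tool:
  plan:
    - {"x": 0, "y": 0, "z": 0.3, "roll": 0, "claw": 4}
    - {"x": 0, "y": 0, "z": 0.3, "roll": 0, "claw": 4}
    - {"x": 0, "y": 0, "z": 0.3, "roll": 0, "claw": 4}
    - {"x": 0, "y": 0, "z": 0, "roll": 0, "claw": 4}

```text
time_s: 9.57
ee_pos: [0.5355, 0.2092, 0.0595]
tcp_rot: [-0.0, 0.796, 0.606, -0.0]
force: [0.6, 0.0, 0.1]
grip_width: 0.044
finger_force: 20.0
```

>>> servo_tool:
  plan:
    - {"x": 0, "y": 0, "z": 0.3, "roll": 0, "claw": 4}
    - {"x": 0, "y": 0, "z": 0.1, "roll": 0, "claw": 4}
    - {"x": 0, "y": 0, "z": 0, "roll": 0, "claw": 4}
    - {"x": 0, "y": 0, "z": 0, "roll": 0, "claw": 4}

```text
time_s: 10.07
ee_pos: [0.5356, 0.2092, 0.0557]
tcp_rot: [-0.0, 0.796, 0.606, 0.0]
force: [-0.1, 0.2, -0.9]
grip_width: 0.044
finger_force: 20.0
```

```bash
python3 - <<'E'
from h import *
show(); img,dep,X=wrist("w5"); held(X)
for i in range(3): capture("side"); print(sensors.observe()['force'].round(2))
E
```

```text
t10.07 tcp [0.5356 0.2092 0.0557] yaw_y -0.270 tilt [ 0.  0. -1.] w 0.0440 F [-0.1  0.2 -0.9] ff 20.0
top z tool -18.60990211223834 far edge x at y=0: 34.2 (offset 5.2) slope -0.003
[ 1.1  -0.12 -0.39]
[0.94 0.87 0.9 ]
[0.72 0.14 0.05]
```

>>> servo_tool:
  plan:
    - {"x": 0, "y": 0, "z": 0, "roll": 0, "claw": 4.7}
    - {"x": 0, "y": 0, "z": 0, "roll": 0, "claw": 5.4}
    - {"x": 0, "y": 0, "z": 0, "roll": 0, "claw": 5.4}
    - {"x": 0, "y": 0, "z": 0, "roll": 0, "claw": 5.4}

```text
time_s: 10.78
ee_pos: [0.5356, 0.2092, 0.0556]
tcp_rot: [-0.0, 0.796, 0.606, -0.0]
force: [-0.2, 0.4, -0.5]
grip_width: 0.0538
finger_force: 0.0
```

>>> servo_tool:
  plan:
    - {"x": 0, "y": 0, "z": -1, "roll": 0, "claw": 5.4}
    - {"x": 0, "y": 0, "z": -3, "roll": 0, "claw": 5.4}
    - {"x": 0, "y": 0, "z": -5, "roll": 0, "claw": 5.4}
    - {"x": 0, "y": 0, "z": -6, "roll": 0, "claw": 5.4}
    - {"x": -6, "y": 0, "z": -1, "roll": 0, "claw": 8.7}
    - {"x": -6, "y": 0, "z": 0, "roll": 0, "claw": 8.7}
    - {"x": 0, "y": 0, "z": 0, "roll": 0, "claw": 8.7}

```text
time_s: 11.65
ee_pos: [0.5025, 0.0886, 0.2167]
tcp_rot: [-0.001, 0.798, 0.602, 0.0]
force: [0.6, 0.5, -0.4]
grip_width: 0.0806
finger_force: 0.0
```

```bash
python3 - <<'E'
from h import *
show(); img,dep,X=wrist("w6"); rect(X,(.536,.208),.03,.03,.09);rect(X,(.536,.208),.1,.005,.02)
rect(X,(.536,.208),.1,.112,.14)
go((.600,-.232,.2),.042); print(sensors.observe()['joints'])
E
```

```text
t11.65 tcp [0.5025 0.0886 0.2167] yaw_y -0.278 tilt [ 0.     0.001 -1.   ] w 0.0806 F [ 0.6  0.5 -0.4] ff 0.0
(0.536, 0.208) 4180 z med 0.0749 ctr [539.4 207.7] size [57.  51.6] long yaw 1.287
(0.536, 0.208) 7604 z med 0.0108 ctr [536.1 208.1] size [130.1 110.3] long yaw 1.298
(0.536, 0.208) 2079 z med 0.1156 ctr [535.6 206.3] size [78.2 68. ] long yaw 1.297
shift cm [-28.53  18.08   1.6 ] roll -0.316
[-0.99466736  0.27335887  0.83649664  1.98897435 -0.24565893  0.98023331
 -0.31286816]
```

View pics/w6.png

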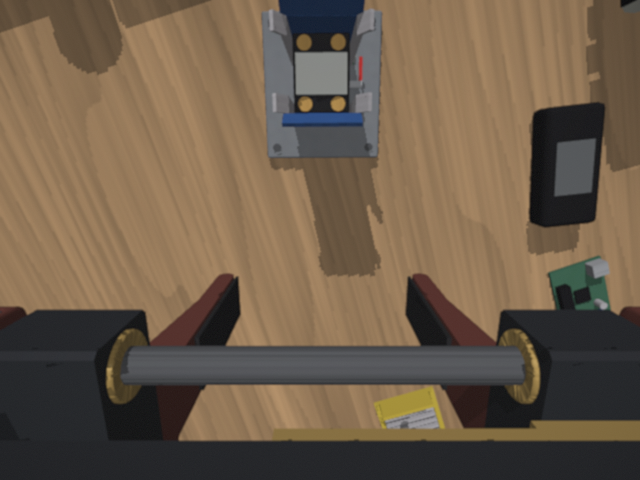

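The second relay lies flush at (322,72), with its top at 75 mm as expected. On to the rack.

>>> servo_tool:
  plan:
    - {"x": -5, "y": 2.05, "z": 0, "roll": 0, "claw": 8.7}
    - {"x": -5, "y": 2.05, "z": 0, "roll": 0, "claw": 8.7}
    - {"x": -5, "y": 2.05, "z": 0, "roll": 0, "claw": 8.7}
    - {"x": -5, "y": 2.05, "z": 0, "roll": 0, "claw": 8.7}
    - {"x": -5, "y": 2.05, "z": 0, "roll": 0, "claw": 8.7}
    - {"x": -5, "y": 2.05, "z": 0, "roll": 0, "claw": 8.7}
    - {"x": 0, "y": 0, "z": 3.8, "roll": -0.158, "claw": 8.7}
    - {"x": 0, "y": 0, "z": 3.8, "roll": -0.158, "claw": 8.7}
    - {"x": 0, "y": 0, "z": 0, "roll": 0, "claw": 8.7}
    - {"x": 0, "y": 0, "z": 0, "roll": 0, "claw": 8.7}

```text
time_s: 12.95
ee_pos: [0.5433, -0.2283, 0.1408]
tcp_rot: [0.001, 0.691, 0.722, 0.0]
force: [0.6, -0.6, 1.0]
grip_width: 0.0871
finger_force: 0.0
```

```bash
python3 - <<'E'
from h import *
show(); img,dep,X=wrist("w7")
rect(X,(.537,-.206),.085,.007,.05)
# relay top: relay z ~.0275 vs divider .029; label/blackness by low saturation (rack is yellow)
hsv=cv2.cvtColor(img,cv2.COLOR_BGR2HSV)
m=(np.linalg.norm(X[...,:2]-[.538,-.232],axis=-1)<.042)&(X[...,2]>.018)&(X[...,2]<.036)
yel=(hsv[...,0]>20)&(hsv[...,0]<35)&(hsv[...,1]>140)
Y=X.copy(); Y[~m|yel]=np.nan
rect(Y,(.538,-.232),.045,.01,.04)
print(place_of("wrist","relay_racked_center")[:1])
go((.538,-.232,.013),.042)
E
```

```text
t12.95 tcp [ 0.5433 -0.2283  0.1408] yaw_y 0.044 tilt [ 0.001 -0.    -1.   ] w 0.0871 F [ 0.6 -0.6  1. ] ff 0.0
(0.537, -0.206) 11200 z med 0.0276 ctr [ 536.3 -206.3] size [ 70.  108.5] long yaw 1.613
(0.538, -0.232) 4558 z med 0.0281 ctr [ 538.  -225.4] size [59.7 69.5] long yaw 1.613
[{'point': [0.5371, -0.2355, 0.0146], 'conf': 0.67}]
shift cm [-0.31 -0.59 12.83] roll 0.003
```

View pics/w7.png

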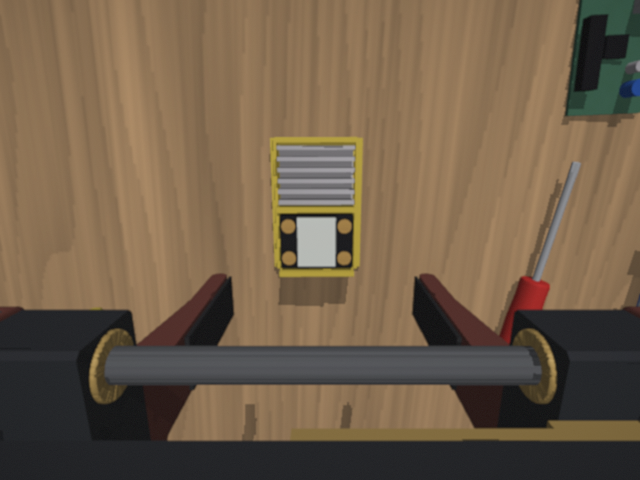

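Relay at (316,242) in the near channel, heatsink above it at (316,175). Descending over its ends.

>>> servo_tool:
  plan:
    - {"x": -0.3, "y": -0.6, "z": 3, "roll": 0.002, "claw": 8.7}
    - {"x": 0, "y": 0, "z": 4, "roll": 0, "claw": 8.7}
    - {"x": 0, "y": 0, "z": 3, "roll": 0, "claw": 8.7}
    - {"x": 0, "y": 0, "z": 2, "roll": 0, "claw": 8.7}
    - {"x": 0, "y": 0, "z": 0.7, "roll": 0, "claw": 8.7}
    - {"x": 0, "y": 0, "z": 0, "roll": 0, "claw": 8.7}

```text
time_s: 13.8
ee_pos: [0.5367, -0.2319, 0.0132]
tcp_rot: [0.0, 0.691, 0.722, 0.0]
force: [-0.6, 0.7, -0.1]
grip_width: 0.0871
finger_force: 0.0
```

```bash
python3 - <<'E'
from h import *
show(); go((.5375,-.232,.013),.042)
E
```

```text
t13.80 tcp [ 0.5367 -0.2319  0.0132] yaw_y 0.044 tilt [ 0.001 -0.    -1.   ] w 0.0871 F [-0.6  0.7 -0.1] ff 0.0
shift cm [-0.01  0.08  0.02] roll 0.002
```

>>> servo_tool:
  plan:
    - {"x": 0, "y": 0.08, "z": 0, "roll": 0, "claw": 5.4}
    - {"x": 0, "y": 0, "z": 0, "roll": 0, "claw": 5.4}
    - {"x": 0, "y": 0, "z": 0, "roll": 0, "claw": 5.4}
    - {"x": 0, "y": 0, "z": 0, "roll": 0, "claw": 5.4}
    - {"x": 0, "y": 0, "z": 0, "roll": 0, "claw": 5.4}
    - {"x": 0, "y": 0, "z": 0, "roll": 0, "claw": 5.4}
    - {"x": 0, "y": 0, "z": 0, "roll": 0, "claw": 5.4}

```text
time_s: 14.68
ee_pos: [0.5374, -0.2317, 0.013]
tcp_rot: [0.0, 0.691, 0.722, 0.0]
force: [-0.9, 0.8, 6.1]
grip_width: 0.0578
finger_force: 20.0
```

>>> servo_tool:
  plan:
    - {"x": 0, "y": 0, "z": -0.5, "roll": 0, "claw": 5.4}
    - {"x": 0, "y": 0, "z": -1, "roll": 0, "claw": 5.4}
    - {"x": 0, "y": 0, "z": -2, "roll": 0, "claw": 5.4}
    - {"x": 0, "y": 0, "z": -4, "roll": 0, "claw": 5.4}
    - {"x": 0, "y": 0, "z": -2, "roll": 0, "claw": 5.4}
    - {"x": 0, "y": 0, "z": 0, "roll": 0, "claw": 5.4}

```text
time_s: 15.42
ee_pos: [0.5381, -0.2319, 0.1093]
tcp_rot: [0.001, 0.691, 0.723, 0.001]
force: [-0.1, 0.5, -1.7]
grip_width: 0.058
finger_force: 20.0
```

```bash
python3 - <<'E'
from h import *
show(); go((.592,0,.1),1.30); img,dep,X=wrist(); held(X,22)
rect(X,(.538,-.18),.04,.02,.04)
E
```

```text
t15.43 tcp [ 0.5381 -0.2319  0.1093] yaw_y 0.044 tilt [ 0.003 -0.001 -1.   ] w 0.0580 F [-0.1  0.5 -1.7] ff 20.0
shift cm [22.93  6.41  0.94] roll -1.256
top z tool -16.527130831738063 far edge x at y=0: 21.0 (offset -1.0) slope -0.001
(0.538, -0.18) 4157 z med 0.0280 ctr [ 536.3 -180.2] size [60.1 55.8] long yaw 0.041
```

>>> servo_tool:
  plan:
    - {"x": 5.7, "y": 1.6, "z": 0, "roll": 0, "claw": 5.4}
    - {"x": 5.7, "y": 1.6, "z": 0, "roll": 0, "claw": 5.4}
    - {"x": 5.7, "y": 1.6, "z": 0, "roll": 0, "claw": 5.4}
    - {"x": 5.7, "y": 1.6, "z": 0, "roll": 0, "claw": 5.4}
    - {"x": 0, "y": 0, "z": 0, "roll": -0.18, "claw": 5.4}
    - {"x": 0, "y": 0, "z": 1, "roll": -0.18, "claw": 5.4}
    - {"x": 0, "y": 0, "z": 1, "roll": -0.18, "claw": 5.4}
    - {"x": 0, "y": 0, "z": 1, "roll": -0.18, "claw": 5.4}
    - {"x": 0, "y": 0, "z": 1, "roll": -0.18, "claw": 5.4}
    - {"x": 0, "y": 0, "z": 1, "roll": -0.18, "claw": 5.4}
    - {"x": 0, "y": 0, "z": 1, "roll": -0.18, "claw": 5.4}
    - {"x": 0, "y": 0, "z": 0, "roll": 0, "claw": 5.4}

```text
time_s: 16.98
ee_pos: [0.5892, -0.0012, 0.0457]
tcp_rot: [-0.002, 0.134, 0.991, -0.0]
force: [-0.3, 0.1, -1.0]
grip_width: 0.0576
finger_force: 20.0
```

```bash
python3 - <<'E'
from h import *
show(); go((.592,0,.012),1.30); img,dep,X=wrist(); held(X,22)
T=toolpts(X); T=T[(T[:,0]>-5)&(T[:,0]<20)&(np.abs(T[:,1])<26)&(T[:,2]>-24)&(T[:,2]<-8)]
print('plane',np.linalg.lstsq(np.c_[T[:,:2],np.ones(len(T))],T[:,2],rcond=None)[0].round(3),len(T))
E
```

```text
t16.98 tcp [ 0.5892 -0.0012  0.0457] yaw_y 1.302 tilt [-0.004  0.    -1.   ] w 0.0576 F [-0.3  0.1 -1. ] ff 20.0
shift cm [-0.25  0.19  3.37] roll 0.002
top z tool -14.657113127641079 far edge x at y=0: 21.0 (offset -1.0) slope -0.011
plane [-9.0000e-03  1.0000e-03 -1.4384e+01] 6255
```

>>> servo_tool:
  plan:
    - {"x": 0, "y": 0, "z": 1.5, "roll": 0, "claw": 5.4}
    - {"x": 0, "y": 0, "z": 1.2, "roll": 0, "claw": 5.4}
    - {"x": 0, "y": 0, "z": 0.5, "roll": 0, "claw": 5.4}
    - {"x": 0, "y": 0, "z": 0.2, "roll": 0, "claw": 5.4}
    - {"x": 0, "y": 0, "z": 0.1, "roll": 0, "claw": 5.4}
    - {"x": 0, "y": 0, "z": 0, "roll": 0, "claw": 5.4}

```text
time_s: 17.77
ee_pos: [0.5911, -0.0011, 0.0129]
tcp_rot: [0.0, 0.133, 0.991, 0.0]
force: [-0.4, -0.4, -0.3]
grip_width: 0.0583
finger_force: 20.0
```

>>> servo_tool:
  plan:
    - {"x": 0, "y": 0, "z": 0.2, "roll": 0, "claw": 5.4}
    - {"x": 0, "y": 0, "z": 0.15, "roll": 0, "claw": 5.4}
    - {"x": 0, "y": 0, "z": 0, "roll": 0, "claw": 5.4}
    - {"x": 0, "y": 0, "z": 0, "roll": 0, "claw": 5.4}

```text
time_s: 18.27
ee_pos: [0.5909, -0.0011, 0.0091]
tcp_rot: [-0.0, 0.133, 0.991, 0.0]
force: [-0.5, 0.5, -1.3]
grip_width: 0.0574
finger_force: 20.0
```

```bash
python3 - <<'E'
from h import *
show(); img,dep,X=wrist(); T=toolpts(X); T=T[(T[:,0]>-5)&(T[:,0]<18)&(np.abs(T[:,1])<24)&(T[:,2]>-24)&(T[:,2]<-8)]
print(np.median(T[:,2])); show()
E
```

```text
t18.27 tcp [ 0.5909 -0.0011  0.0091] yaw_y 1.304 tilt [-0.  0. -1.] w 0.0574 F [-0.5  0.5 -1.3] ff 20.0
-15.157603734415602
t18.32 tcp [ 0.5909 -0.0011  0.0091] yaw_y 1.304 tilt [-0.  0. -1.] w 0.0577 F [-0.7 -0.8 -1.1] ff 20.0
```

>>> servo_tool:
  plan:
    - {"x": 0, "y": 0, "z": 0.05, "roll": 0, "claw": 5.4}
    - {"x": 0, "y": 0, "z": 0, "roll": 0, "claw": 5.4}
    - {"x": 0, "y": 0, "z": 0, "roll": 0, "claw": 8.7}
    - {"x": 0, "y": 0, "z": 0, "roll": 0, "claw": 8.7}
    - {"x": 0, "y": 0, "z": 0, "roll": 0, "claw": 8.7}
    - {"x": 0, "y": 0, "z": 0, "roll": 0, "claw": 8.7}
    - {"x": 0, "y": 0, "z": -1, "roll": 0, "claw": 8.7}
    - {"x": 0, "y": 0, "z": -3, "roll": 0, "claw": 8.7}
    - {"x": 0, "y": 0, "z": -5, "roll": 0, "claw": 8.7}
    - {"x": 0, "y": 0, "z": 0, "roll": 0, "claw": 8.7}

```text
time_s: 19.58
ee_pos: [0.5939, -0.0012, 0.103]
tcp_rot: [0.004, 0.133, 0.991, 0.001]
force: [0.5, -0.2, -0.1]
grip_width: 0.087
finger_force: 0.0
```

>>> servo_tool:
  plan:
    - {"x": 0, "y": 0, "z": 0, "roll": 0.175, "claw": 8.7}
    - {"x": 0, "y": 0, "z": 0, "roll": 0.175, "claw": 8.7}
    - {"x": 0, "y": 0, "z": 0, "roll": 0.175, "claw": 8.7}
    - {"x": 0, "y": 0, "z": 0, "roll": 0.175, "claw": 8.7}
    - {"x": 0, "y": 0, "z": 0, "roll": 0.175, "claw": 8.7}
    - {"x": 0, "y": 0, "z": 0, "roll": 0.175, "claw": 8.7}
    - {"x": 0, "y": 0, "z": 0, "roll": 0.175, "claw": 8.7}
    - {"x": 0, "y": 0, "z": 0, "roll": 0.175, "claw": 8.7}
    - {"x": 0, "y": 0, "z": 0, "roll": 0.175, "claw": 8.7}
    - {"x": 0, "y": 0, "z": 0, "roll": 0, "claw": 8.7}
    - {"x": 0, "y": 0, "z": 0, "roll": 0, "claw": 8.7}

```text
time_s: 20.95
ee_pos: [0.5907, -0.001, 0.0984]
tcp_rot: [-0.0, 0.795, 0.606, -0.0]
force: [0.1, -0.5, 0.2]
grip_width: 0.0868
finger_force: 0.0
```

```bash
python3 - <<'E'
from h import *
show(); img,dep,X=wrist("w8"); rect(X,(.592,0),.045,.015,.032)
go((.592,0,.005),-0.27)
E
```

```text
t20.95 tcp [ 0.5907 -0.001   0.0984] yaw_y -0.268 tilt [-0.001 -0.    -1.   ] w 0.0868 F [ 0.1 -0.5  0.2] ff 0.0
(0.592, 0) 5231 z med 0.0241 ctr [591.5  -0.7] size [57.6 44. ] long yaw 1.299
shift cm [0.14 0.09 9.35] roll 0.002
```

>>> servo_tool:
  plan:
    - {"x": 0.05, "y": 0.07, "z": 3, "roll": 0.002, "claw": 8.7}
    - {"x": 0, "y": 0, "z": 3.5, "roll": 0, "claw": 8.7}
    - {"x": 0, "y": 0, "z": 2, "roll": 0, "claw": 8.7}
    - {"x": 0, "y": 0, "z": 0.85, "roll": 0, "claw": 8.7}
    - {"x": 0, "y": 0, "z": 0, "roll": 0, "claw": 4}
    - {"x": 0, "y": 0, "z": 0, "roll": 0, "claw": 4}
    - {"x": 0, "y": 0, "z": 0, "roll": 0, "claw": 4}
    - {"x": 0, "y": 0, "z": 0, "roll": 0, "claw": 4}
    - {"x": 0, "y": 0, "z": 0, "roll": 0, "claw": 4}
    - {"x": 0, "y": 0, "z": 0, "roll": 0, "claw": 4}
    - {"x": 0, "y": 0, "z": 0, "roll": 0, "claw": 4}
    - {"x": 0, "y": 0, "z": 0, "roll": 0, "claw": 4}

```text
time_s: 22.5
ee_pos: [0.5919, -0.0007, 0.0054]
tcp_rot: [-0.0, 0.797, 0.604, 0.0]
force: [-0.6, 0.5, 5.7]
grip_width: 0.0438
finger_force: 20.0
```

>>> servo_tool:
  plan:
    - {"x": 0, "y": 0, "z": -1, "roll": 0, "claw": 4}
    - {"x": 0, "y": 0, "z": -4, "roll": 0, "claw": 4}
    - {"x": 0, "y": 0, "z": -6, "roll": 0, "claw": 4}
    - {"x": 0, "y": 0, "z": -6, "roll": 0, "claw": 4}
    - {"x": 0, "y": 0, "z": -2.5, "roll": 0, "claw": 4}
    - {"x": 0, "y": 0, "z": 0, "roll": 0, "claw": 4}

```text
time_s: 23.25
ee_pos: [0.5928, -0.0009, 0.2022]
tcp_rot: [0.001, 0.797, 0.604, 0.002]
force: [-0.5, 0.6, -0.7]
grip_width: 0.0436
finger_force: 20.0
```

```bash
python3 - <<'E'
from h import *
show(); go((.5356,.2085,.2),-0.27)
E
```

```text
t23.25 tcp [ 0.5928 -0.0009  0.2022] yaw_y -0.273 tilt [ 0.004  0.001 -1.   ] w 0.0436 F [-0.5  0.6 -0.7] ff 20.0
shift cm [ 18.62 -11.16   0.21] roll -0.003
```

>>> servo_tool:
  plan:
    - {"x": 4.65, "y": -2.8, "z": 0, "roll": 0, "claw": 4}
    - {"x": 4.65, "y": -2.8, "z": 0, "roll": 0, "claw": 4}
    - {"x": 4.65, "y": -2.8, "z": 0, "roll": 0, "claw": 4}
    - {"x": 4.65, "y": -2.8, "z": 0, "roll": -0.003, "claw": 4}
    - {"x": 0, "y": 0, "z": 0, "roll": 0, "claw": 4}
    - {"x": 0, "y": 0, "z": 0, "roll": 0, "claw": 4}
    - {"x": 0, "y": 0, "z": 0, "roll": 0, "claw": 4}

```text
time_s: 24.12
ee_pos: [0.5342, 0.2065, 0.1997]
tcp_rot: [0.0, 0.797, 0.604, -0.001]
force: [-0.0, -0.2, -1.0]
grip_width: 0.0438
finger_force: 20.0
```

```bash
python3 - <<'E'
from h import *
show(); img,dep,X=wrist(); held(X); T=toolpts(X); P,R,s=pose()
z=P[2]*1000-T[:,2]
f=T[(z>6)&(z<16)&(T[:,0]>20)&(T[:,0]<90)&(abs(T[:,1])<70)]
print('foot x max',np.percentile(f[:,0],99.5),'y',np.percentile(f[:,1],[.5,99.5]))
go((.5356,.209,.13),-.27)
E
```

```text
t24.12 tcp [0.5342 0.2065 0.1997] yaw_y -0.273 tilt [-0.001 -0.001 -1.   ] w 0.0438 F [-0.  -0.2 -1. ] ff 20.0
top z tool -18.556155830424952 far edge x at y=0: 28.3 (offset -0.7) slope 0.003
foot x max 66.84998158277035 y [-53.18811406  55.46873071]
shift cm [0.27 0.06 6.99] roll -0.003
```

>>> servo_tool:
  plan:
    - {"x": 0.25, "y": 0.1, "z": 1.5, "roll": -0.003, "claw": 4}
    - {"x": 0, "y": 0, "z": 2.5, "roll": 0, "claw": 4}
    - {"x": 0, "y": 0, "z": 3, "roll": 0, "claw": 4}
    - {"x": 0, "y": 0, "z": 1, "roll": 0, "claw": 4}
    - {"x": 0, "y": 0, "z": 1, "roll": 0, "claw": 4}
    - {"x": 0, "y": 0, "z": 1, "roll": 0, "claw": 4}
    - {"x": 0, "y": 0, "z": 0.8, "roll": 0, "claw": 4}
    - {"x": 0, "y": 0, "z": 0, "roll": 0, "claw": 4}

```text
time_s: 25.18
ee_pos: [0.5355, 0.2107, 0.0918]
tcp_rot: [-0.0, 0.795, 0.607, -0.0]
force: [0.0, 0.7, -1.7]
grip_width: 0.0435
finger_force: 20.0
```

>>> servo_tool:
  plan:
    - {"x": 0, "y": 0, "z": 0.5, "roll": 0, "claw": 4}
    - {"x": 0, "y": 0, "z": 0.4, "roll": 0, "claw": 4}
    - {"x": 0, "y": 0, "z": 0.3, "roll": 0, "claw": 4}
    - {"x": 0, "y": 0, "z": 0, "roll": 0, "claw": 4}
    - {"x": 0, "y": 0, "z": 0, "roll": 0, "claw": 4}

```text
time_s: 25.8
ee_pos: [0.5358, 0.2108, 0.0802]
tcp_rot: [-0.0, 0.795, 0.607, 0.0]
force: [0.2, 0.4, -1.1]
grip_width: 0.0438
finger_force: 20.0
```

```bash
python3 - <<'E'
from h import *
show(); img,dep,X=wrist(); T=toolpts(X); T=T[(T[:,0]>-5)&(T[:,0]<22)&(np.abs(T[:,1])<18)&(T[:,2]>-26)&(T[:,2]<-10)]
print('plane',np.linalg.lstsq(np.c_[T[:,:2],np.ones(len(T))],T[:,2],rcond=None)[0].round(3),len(T))
for i in range(3): capture("side"); print(sensors.observe()['force'].round(2))
E
```

```text
t25.80 tcp [0.5358 0.2108 0.0802] yaw_y -0.267 tilt [ 0.  0. -1.] w 0.0438 F [ 0.2  0.4 -1.1] ff 20.0
plane [ 1.2000e-02  0.0000e+00 -1.8908e+01] 4912
[-0.04 -0.8  -1.11]
[ 0.02  0.95 -1.01]
[-0.96  0.3  -1.55]
```

>>> servo_tool:
  plan:
    - {"x": 0, "y": 0, "z": 0.3, "roll": 0, "claw": 4}
    - {"x": 0, "y": 0, "z": 0.3, "roll": 0, "claw": 4}
    - {"x": 0, "y": 0, "z": 0.2, "roll": 0, "claw": 4}
    - {"x": 0, "y": 0, "z": 0.2, "roll": 0, "claw": 4}
    - {"x": 0, "y": 0, "z": 0, "roll": 0, "claw": 4}
    - {"x": 0, "y": 0, "z": 0, "roll": 0, "claw": 4}

```text
time_s: 26.75
ee_pos: [0.5357, 0.2107, 0.0702]
tcp_rot: [-0.0, 0.795, 0.607, 0.0]
force: [-0.0, 0.3, 0.1]
grip_width: 0.0442
finger_force: 20.0
```

```bash
python3 - <<'E'
from h import *
show(); img,dep,X=wrist(); T=toolpts(X); T=T[(T[:,0]>-5)&(T[:,0]<22)&(np.abs(T[:,1])<18)&(T[:,2]>-26)&(T[:,2]<-10)]
print('top',np.median(T[:,2]))
F=[]
for i in range(4): capture("side"); F.append(sensors.observe()['force'])
print(np.mean(F,0).round(2))
E
```

```text
t26.75 tcp [0.5357 0.2107 0.0702] yaw_y -0.267 tilt [ 0.  0. -1.] w 0.0442 F [-0.   0.3  0.1] ff 20.0
top -18.76444525203976
[0.75 0.25 0.16]
```

>>> servo_tool:
  plan:
    - {"x": 0, "y": 0, "z": 0, "roll": 0, "claw": 4.7}
    - {"x": 0, "y": 0, "z": 0, "roll": 0, "claw": 5.4}
    - {"x": 0, "y": 0, "z": 0, "roll": 0, "claw": 5.4}
    - {"x": 0, "y": 0, "z": 0, "roll": 0, "claw": 5.4}
    - {"x": 0, "y": 0, "z": -1, "roll": 0, "claw": 5.4}
    - {"x": 0, "y": 0, "z": -3, "roll": 0, "claw": 5.4}
    - {"x": 0, "y": 0, "z": -5, "roll": 0, "claw": 5.4}
    - {"x": 0, "y": 0, "z": -5, "roll": 0, "claw": 5.4}
    - {"x": -6, "y": 0, "z": -1, "roll": 0, "claw": 5.4}
    - {"x": -6, "y": 0, "z": 0, "roll": 0, "claw": 5.4}
    - {"x": 0, "y": 0, "z": 0, "roll": 0, "claw": 5.4}

```text
time_s: 28.38
ee_pos: [0.5029, 0.09, 0.2212]
tcp_rot: [-0.001, 0.797, 0.603, 0.001]
force: [0.6, 1.1, -0.1]
grip_width: 0.0539
finger_force: 0.0
```

```bash
python3 - <<'E'
from h import *
show(); img,dep,X=wrist(); cv2.imwrite("pics/w9.png",cv2.resize(img[0:220,180:500],None,fx=2,fy=2))
c=np.array([.5357,.2085]); m=(np.linalg.norm(X[...,:2]-c,axis=-1)<.018)&(X[...,2]>.03); P=X[m]
q=P-P.mean(0); n=np.linalg.svd(q[::5])[2][2]; print('top z',np.median(P[:,2]),'normal',n.round(3))
E
```

```text
t28.38 tcp [0.5029 0.09   0.2212] yaw_y -0.275 tilt [ 0.     0.002 -1.   ] w 0.0539 F [ 0.6  1.1 -0.1] ff 0.0
top z 0.09000961027031161 normal [-0.     0.003 -1.   ]
```

View pics/w9.png

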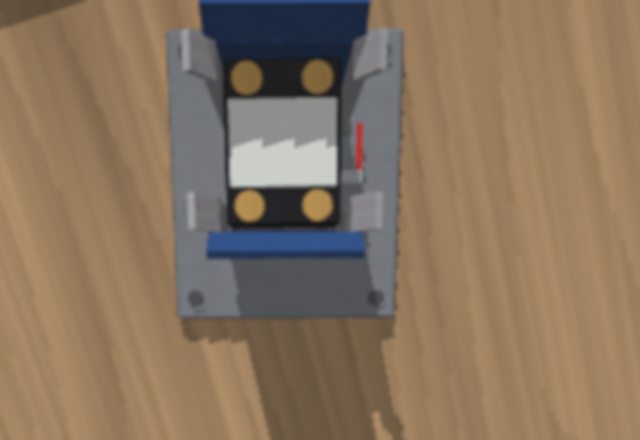

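The third relay lies level in the shaft, label up, at crop (283,142). Its top is at about 89 mm, which puts the pan about 24 mm down, past the 20.5 mm where the green band starts. Handing in.

```bash
python3 -c "
from bench import *
print(ticket.close_job())"
```

```text
the job is handed in; nothing more can be done
None
```

I lowered both relays into the magazine, label up, and handed the job in at about 28 s. The pan measured about 24 mm down, past the 20.5 mm where the green band starts; I judged this from the stack height, not by reading the pointer. The heatsink is still in the rack.

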